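Tap the paint tin lids home, smallest first

ROBOT

A 6-joint arm with a two-finger parallel gripper is mounted at the origin on a cart in front of the work surface, level with it; the furniture and walls round the work are solid. World frame = base frame: x ahead of the robot, y to its left, z up, the work surface at z = 0. Lengths are in m, angles in rad, forces in N, time in s.
With the tool pointing down it reaches from about 0.375 to 0.9 m from the base axis. Payload 3.1 kg.
Tool frame: the origin (TCP) lies on the centre line of the jaws, within the pads' length; the fingertips stand 22 mm ahead of it and the grasp point (between the pads) lies 3 mm ahead of it; z points along the fingers, y is the line along which they close (so a half turn about z gives the same grasp; the last joint's range is limited). The gripper opens to 85 mm and grips with 20 to 120 N. Pads are 22 mm wide; open, the fingers measure 114 mm over their backs; the gripper's body (76 mm by 85 mm) begins 54 mm behind the grasp point. The pads swing forward as they close: fully open they stand 13 mm farther back than shut.
Start: joints at [-1.341, 0.527, 1.433, -0, 1.181, -0.178], TCP at [0.248, -0.573, 0.231] pointing down, gripper open.
Joint ranges: [-3.08, 3.08], [-0.75, 2.2], [0.22, 2.44], [-1.43, 4.57], [0, 2.65], [-2.85, 2.85]. Speed limits (rad/s): [2.79, 2.79, 3.14, 3.14, 3.14, 3.14].

INTERFACE

Orientations are given as a unit quaternion [w, x, y, z].
In Python, from bench import env, optics, order gives the robot as it stands.
- The arm moves only by the tool servo_tool, never from a script. Its argument "series" is a list of rows, each a list of 6 numbers: the shift along the tool's x, y, z each as a share of 20 cm, from -1 to 1, then the turn, a rotation vector about the tool's x, y, z each as a share of 90 degrees, from -1 to 1. In form: [[dx, dy, dz, ax, ay, az], ...]. A call has 1 to 10 rows; each row is the pose to reach, as a shift and turn from the pose commanded when the call began, along the tool's axes at that moment; what a row does not reach only later rows make up. A row lasts 1/8 s, in which the tool goes at most 62.5 mm and 10.7 degrees, less where a joint would pass 70% of its speed; a pose out of reach is approached as far as the arm can. A call with a number of a shift or a turn outside -1 to 1 is refused whole. A call with a gripper value outside its range is refused whole. "hand" is the closure in counts, from 0 (fully open) to 255 (shut), set as the call begins (left out, the last holds). The fingers move at their own pace and stop on an object; "force" is the grip in N (left out, the last holds). Time passes only in rows, so rows that repeat a pose let the fingers close. It gives the time, the measured TCP pose, the force, the opening and the grip force at its end, in the units of the state.
- env.observe(): the state, without advancing time (a new reading comes with each control period).
- optics.camera(name): name is "scene" or "top" or "wrist"; returns the picture (384x512x3 uint8, blue, green, red); there is no depth.
- optics.camera_params(name): a dict with "camera_matrix" (3x3 intrinsics, pixels), "world_from_camera" (4x4, takes a point from camera to world coordinates). Camera axes: x right, y down, z forward; pixel columns grow to the right and rows downward; lengths in m; the calibration is good to about 2 mm. A picture is of the moment at which its call begins: read the wrist's pose just before it. camera_params takes no time and is no camera call; for the wrist camera it gives the pose at the moment of the call.
- order.finish_job(): hands the job in; it is judged then, once.
The state is a dict: "time_s": time; "qpos": joint angles; "joint_vel": joint speeds; "joint_efforts": joint torques, N m; "position": TCP position; "ee_rot": TCP orientation; "force": force on the tool from outside, world axes, zero at the start; "wrist_torque": the same for the moment, N m; "grip_width": finger opening in m; "grasp_force": force on a finger pad.
Only numpy, scipy, OpenCV 4.12 (cv2) and the standard library are available. Lean on these libraries where they do the work, as an engineer would, in place of code of your own. Each camera call takes 0.05 s, during which the arm holds its last target. There are 200 camera calls.

TASK

The lids of the three steel paint tins are sitting loose and the paint is drying. With the fingertips, gently press each lid straight down until it is fully home, the smallest tin first, then the middle-sized one, then the largest, finishing each before starting the next. Leave the tins standing where they are, do not pick up or shift anything, and do not disturb the other things on the table.

Things in the scene. Friction and masses are not known exactly. Their poses are not given: they have to be found in the camera images.
- tin_small: the small paint tin of the three: loose upright round steel tin with a plain paper band, 52 mm across, 50 mm high to its rim (lid not counted). Origin: centre of its underside, z up. All three tins look alike but for size, and any of them may stand in any of the three places
- lid_small (a joint): how far the small tin's lid is pushed down from its highest position, in m: starts at 0 to 0.003; 0.010 is fully home, its rubber sealing ring on the rim. Slides straight down against about 4 N of friction, stays where left, cannot be pulled off. Once home, over about 6 N squeezes the ring 1 mm per further 4 N, at most 2 mm (not counted here); it springs back
- lid_small_top (a point): centre of the top of the small tin's lid, a flat steel disc 48 mm across; it is 65.5 mm above the tin's underside at joint value 0 and 55.5 mm when fully home. z up
- tin_medium: the medium paint tin of the three: loose upright round steel tin with a plain paper band, 68 mm across, 62 mm high to its rim (lid not counted). Origin: centre of its underside, z up. All three tins look alike but for size, and any of them may stand in any of the three places
- lid_medium (a joint): how far the medium tin's lid is pushed down from its highest position, in m: starts at 0 to 0.003; 0.010 is fully home, its rubber sealing ring on the rim. Slides straight down against about 4 N of friction, stays where left, cannot be pulled off. Once home, over about 6 N squeezes the ring 1 mm per further 4 N, at most 2 mm (not counted here); it springs back
- lid_medium_top (a point): centre of the top of the medium tin's lid, a flat steel disc 64 mm across; it is 77.5 mm above the tin's underside at joint value 0 and 67.5 mm when fully home. z up
- tin_large: the large paint tin of the three: loose upright round steel tin with a plain paper band, 84 mm across, 74 mm high to its rim (lid not counted). Origin: centre of its underside, z up. All three tins look alike but for size, and any of them may stand in any of the three places
- lid_large (a joint): how far the large tin's lid is pushed down from its highest position, in m: starts at 0 to 0.003; 0.010 is fully home, its rubber sealing ring on the rim. Slides straight down against about 4 N of friction, stays where left, cannot be pulled off. Once home, over about 6 N squeezes the ring 1 mm per further 4 N, at most 2 mm (not counted here); it springs back
- lid_large_top (a point): centre of the top of the large tin's lid, a flat steel disc 80 mm across; it is 89.5 mm above the tin's underside at joint value 0 and 79.5 mm when fully home. z up
- ink_jar: bystander, loose, not to be disturbed: squat dark ink jar, 54 mm across, 57 mm high. Origin: its underside's centre; z up
- bottle_mid: bystander, loose, not to be disturbed: coral red squeeze bottle with a white nozzle, 42 mm across, 125 mm high. Origin: its underside's centre; z up
- bottle_short: bystander, loose, not to be disturbed: dark blue squeeze bottle with a white nozzle, 42 mm across, 115 mm high. Origin: its underside's centre; z up
- bottle_tall: bystander, loose, not to be disturbed: white squeeze bottle with a blue band, 46 mm across, 140 mm high. Origin: its underside's centre; z up
- water_cup: bystander, loose, not to be disturbed: open blue plastic cup, 85 mm across, 93 mm high. Origin: its underside's centre; z up
- tape: bystander, loose, not to be disturbed: roll of masking tape lying flat, 104 mm across, 24 mm high. Origin: its underside's centre; z up
- wood_block: bystander, loose, not to be disturbed: little wooden printing block, 45 x 70 x 22 mm. Origin: its underside's centre; z up
- brayer: bystander, loose, not to be disturbed: ink roller with a wooden handle, lying down, 193 x 98 x 38 mm, roller at its -x end. Origin: the middle of its footprint, on the table; z up

How it is judged:
By the outcome, as a careful person would: the job done as asked, in the order asked, and still so for the second after the job is handed in, with the robot touching nothing.
It also fails if it takes over 51 s, if anything falls off the work surface, if the arm or the gripper's body presses on something with over 40 N, if the wrist force passes 120 N, or if a joint passes its speed limit or range.

## Working session

There is one attempt and no reset: what is moved stays moved. The work goes in short steps, Python scripts to look and compute and a tool call to move; the robot and the scene stay as the last step left them, time stands still between calls to the robot, and variables do not carry over. Pictures are saved under pics/ and viewed, at most 10 in all, crops included, and the job is handed in when it is done.

Besides the shell and the picture viewer there is one more tool, called after "Emit:" as a command line: name --pt "numbers of a row" for each row, then --argument value for the rest. servo_tool: Moves the arm, as the interface text tells. Its arguments: {"type":"object","properties":{"series":{"type":"array","items":{"type":"array","items":{"type":"number","minimum":-1,"maximum":1}}},"hand":{"type":"number"},"force":{"type":"number"}},"required":["series"]}

```bash
mkdir -p pics; ls
python3 - <<'E'
from bench import env, optics
import cv2,numpy as np
s=env.observe(); print(s['time_s'],s['position'],s['ee_rot'],s['force'],s['grip_width'])
for n in('top','scene'):
    cv2.imwrite(f'pics/{n}1.png',optics.camera(n)); p=optics.camera_params(n); print(n,np.round(p['camera_matrix'],1).tolist(),np.round(p['world_from_camera'],4).tolist())
E
```

```text
pics
0.0 [ 0.24831029 -0.5727644   0.22990897] [-1.11761334e-03  9.79177674e-01  2.03002054e-01 -2.76087868e-05] [0.08179583 0.4459167  0.00893728] 0.08584555067515552
top [[476.0, 0.0, 258.4], [0.0, 476.0, 184.1], [0.0, 0.0, 1.0]] [[0.005, -0.9925, 0.1218, 0.295], [-0.9999, -0.0035, 0.0123, 0.0278], [-0.0118, -0.1218, -0.9925, 1.7614], [0.0, 0.0, 0.0, 1.0]]
scene [[394.4, 0.0, 254.9], [0.0, 394.4, 191.3], [0.0, 0.0, 1.0]] [[-0.7101, -0.3343, 0.6197, -0.2754], [-0.704, 0.3547, -0.6153, 0.8078], [-0.0141, -0.8732, -0.4872, 0.711], [0.0, 0.0, 0.0, 1.0]]
```

View pics/top1.png

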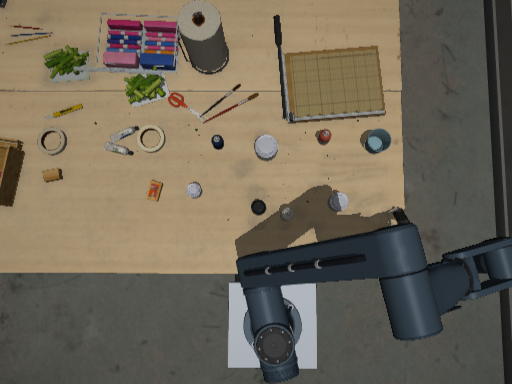

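View pics/scene1.png

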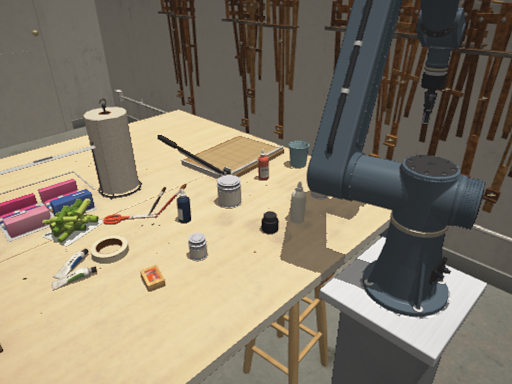

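```bash
cat > h.py <<'E'
import numpy as np,cv2
from bench import env,optics
from scipy.spatial.transform import Rotation as R
def ray(p,uv,z):
    K=p['camera_matrix'];T=p['world_from_camera']
    d=T[:3,:3]@np.linalg.solve(K,[uv[0],uv[1],1]);o=T[:3,3]
    return o+d*(z-o[2])/d[2]
def blob(m,c,r):
    "contour of mask nearest c"
    mm=np.zeros_like(m);cv2.circle(mm,tuple(int(v) for v in c),r,255,-1);mm&=m
    cs,_=cv2.findContours(mm,cv2.RETR_EXTERNAL,cv2.CHAIN_APPROX_NONE)
    k=max(cs,key=cv2.contourArea);return cv2.minAreaRect(k)
def tool():
    s=env.observe();q=s['ee_rot'];return np.array(s['position']),R.from_quat([q[1],q[2],q[3],q[0]])
E
python3 - <<'E'
from h import *
im=cv2.imread('pics/top1.png');p=optics.camera_params('top')
hsv=cv2.cvtColor(im,cv2.COLOR_BGR2HSV);m=((hsv[...,1]<60)&(hsv[...,2]>80)).astype('uint8')*255
for n,c,r,z in(('small',(194,190),12,.064),('large',(265,147),17,.088),('med',(339,201),14,.076)):
    b=blob(m,c,r);print(n,np.round(b[0],1),np.round(b[1],1),'size mm',np.round(np.array(b[1])*(1.76-z)/476*1000),np.round(ray(p,b[0],z)[:2],3))
for n,c,z in(('tall',(286,211),.14),('ink',(258,207),.05),('coral',(324,136),.12),('blue',(218,141),.11),('cup',(376,140),.09)):
    print(n,np.round(ray(p,c,z)[:2],3))
pw=optics.camera_params('wrist');P,Q=tool();T=pw['world_from_camera']
print('cam in tool',np.round(Q.inv().apply(T[:3,3]-P),3),np.round(Q.as_matrix().T@T[:3,:3],3).tolist(),np.round(pw['camera_matrix'],0).tolist());print(Q.as_matrix().round(3).tolist())
big=np.vstack([cv2.resize(im[110:235,170:400],None,fx=3,fy=3)]);cv2.imwrite('pics/crop1.png',big)
E
```

```text
small [193.2 189.5] [14.6 15.1] size mm [52. 54.] [0.483 0.283]
large [266.  146.5] [25. 22.] size mm [88. 77.] [0.636 0.022]
med [340.5 200. ] [17.7 14.8] size mm [63. 53.] [ 0.446 -0.243]
tall [ 0.402 -0.046]
ink [0.422 0.05 ]
coral [ 0.668 -0.181]
blue [0.651 0.192]
cup [ 0.66 -0.37]
cam in tool [ 0.077 -0.    -0.143] [[-0.001, -0.953, -0.303], [1.0, -0.001, -0.001], [0.0, -0.303, 0.953]] [[328.0, 0.0, 256.0], [0.0, 328.0, 190.0], [0.0, 0.0, 1.0]]
[[0.918, 0.397, -0.0], [0.397, -0.918, 0.002], [0.0, -0.002, -1.0]]
```

View pics/crop1.png

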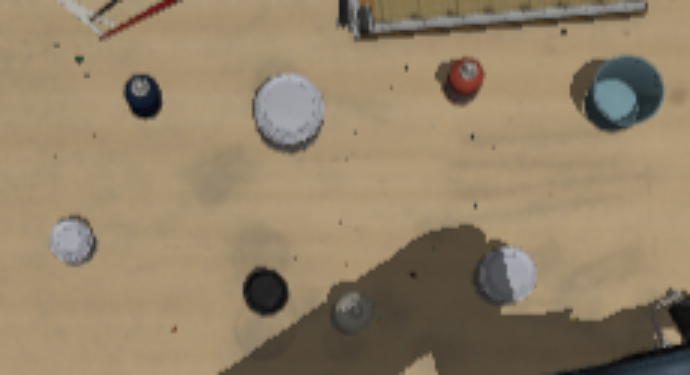

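Top view shows the small tin at (194,190), the large at (266,146) and the medium, half shaded, at (340,200), all well clear of the bystanders. I'll close the fingers and travel to the small tin.

Emit:
servo_tool --pt "0.8 -0.8 0 0 0 0" --pt "0.8 -0.8 0 0 0 0" --pt "0.8 -0.8 0 0 0 0" --pt "0.8 -0.8 0 0 0 0" --pt "0.8 -0.8 0 0 0 0" --hand 255 --force 20

```text
time_s: 0.72
position: [0.332, -0.3596, 0.2306]
ee_rot: [-0.001, 0.979, 0.205, -0.0]
force: [-0.2, -0.7, 0.2]
grip_width: -0.0002
grasp_force: 0.0
```

Emit:
servo_tool --pt "1 -0.8 0 0 0 0" --pt "1 -0.8 0 0 0 0" --pt "1 -0.8 0 0 0 0" --pt "1 -0.8 0 0 0 0" --pt "1 -0.8 0 0 0 0"

```text
time_s: 1.35
position: [0.453, -0.1344, 0.2308]
ee_rot: [-0.0, 0.979, 0.206, 0.0]
force: [0.2, -1.3, -0.4]
grip_width: 0.0001
grasp_force: 0.0
```

Emit:
servo_tool --pt "0.6 -0.95 0 0 0 0" --pt "0.6 -0.95 0 0 0 0" --pt "0.6 -0.95 0 0 0 0" --pt "0.6 -0.95 0 0 0 0" --pt "0.6 -0.95 0 0 0 0"

```text
time_s: 1.98
position: [0.4872, 0.0859, 0.2308]
ee_rot: [0.0, 0.979, 0.204, 0.0]
force: [0.4, -0.8, -0.5]
grip_width: -0.0003
grasp_force: 0.0
```

Emit:
servo_tool --pt "0.38 -0.9 0 0 0 0" --pt "0.38 -0.9 0 0 0 0" --pt "0.38 -0.9 0 0 0 0" --pt "0.38 -0.9 0 0 0 0" --pt "0.38 -0.9 0 0 0 0" --pt "0.38 -0.9 0 0 0 0" --pt "0.38 -0.9 0 0 0 0"

```text
time_s: 2.85
position: [0.4848, 0.2789, 0.2309]
ee_rot: [0.0, 0.979, 0.202, -0.0]
force: [0.1, 0.1, -0.6]
grip_width: 0.0002
grasp_force: 0.0
```

Run:
```python
from h import *
p=optics.camera_params('wrist');im=optics.camera('wrist');cv2.imwrite('pics/w1.png',im)
P,Q=tool();T=p['world_from_camera']
# where the TCP axis hits z=.064 in the image
for n,q in(('tip axis',[P[0],P[1],.064]),('tip',[P[0],P[1],P[2]-.022])):
    c=T[:3,:3].T@(np.array(q)-T[:3,3]);u=p['camera_matrix']@c;print(n,u[:2]/u[2])
```

```text
tip axis [256.29027291 168.97596344]
tip [256.44324895 232.49839479]
```

View pics/w1.png

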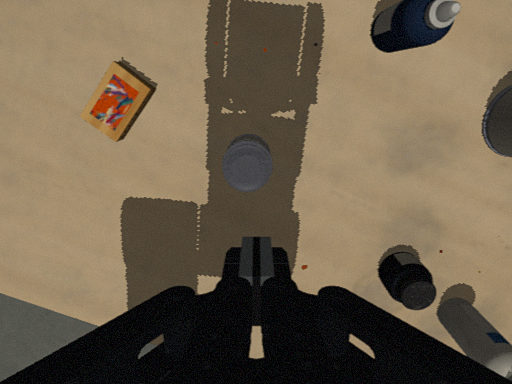

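The wrist view shows the small tin in the gripper's shadow near (247,163), with the fingertips at (256,238). I'll segment it by its bluish tone.

Run:
```python
from h import *
im=cv2.imread('pics/w1.png');p=optics.camera_params('wrist')
m=((im[...,0].astype(int)-im[...,2]>-4)).astype('uint8')*255
b=blob(m,(247,163),38);print(b)
big=np.hstack([cv2.resize(im[125:205,207:287],None,fx=5,fy=5,interpolation=0),cv2.cvtColor(cv2.resize(m[125:205,207:287],None,fx=5,fy=5,interpolation=0),8)]);cv2.imwrite('pics/w1c.png',cv2.convertScaleAbs(big,alpha=2))
```

```text
((246.79409790039062, 165.1764678955078), (49.90608596801758, 51.964073181152344), 30.963756561279297)
```

View pics/w1c.png

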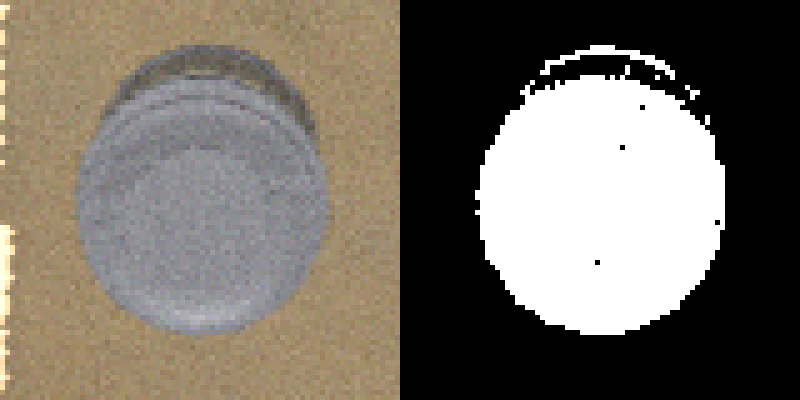

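The lid disc is centred near (247,167), about 9 mm to the tool's -y side. Descend to about 20 mm above it while correcting.

Emit:
servo_tool --pt "0.0075 -0.0425 0.3 0 0 0" --pt "0.0075 -0.0425 0.6 0 0 0" --pt "0.0075 -0.0425 0.61 0 0 0" --pt "0.0075 -0.0425 0.61 0 0 0" --pt "0.0075 -0.0425 0.61 0 0 0"

```text
time_s: 3.52
position: [0.4845, 0.2896, 0.1119]
ee_rot: [-0.0, 0.979, 0.203, 0.003]
force: [-0.3, -0.4, -0.4]
grip_width: 0.0001
grasp_force: 0.0
```

```bash
cat > look.py <<'E'
import sys
from h import *
n,z,r=sys.argv[1],float(sys.argv[2]),float(sys.argv[3])
p=optics.camera_params('wrist');im=optics.camera('wrist');P,Q=tool();T=p['world_from_camera'];K=p['camera_matrix']
def pix(q):
    u=K@(T[:3,:3].T@(np.array(q)-T[:3,3]));return u[:2]/u[2]
a=np.linspace(0,2*np.pi,60)
c=np.array([P[0],P[1]])
big=cv2.convertScaleAbs(im,alpha=1.6)
pts=np.array([pix([c[0]+r*np.cos(t),c[1]+r*np.sin(t),z]) for t in a])
u0=pts.mean(0).astype(int);cr=(slice(max(u0[1]-90,0),u0[1]+90),slice(u0[0]-110,u0[0]+110))
cv2.polylines(big,[pts.round().astype(int)],True,(0,0,255),1)
cv2.imwrite(f'pics/{n}.png',cv2.resize(big[cr],None,fx=3,fy=3));print(P,u0,cr,'px/m',(pts[:,0].max()-pts[:,0].min())/(2*r),env.observe()['force'])
E
python3 look.py w2 0.064 0.024
```

```text
[0.48423998 0.28964768 0.11176441] [256 214] (slice(np.int64(124), np.int64(304), None), slice(np.int64(146), np.int64(366), None)) px/m 1597.8094495962996 [ 0.27920537 -0.6088895  -0.55965261]
```

View pics/w2.png

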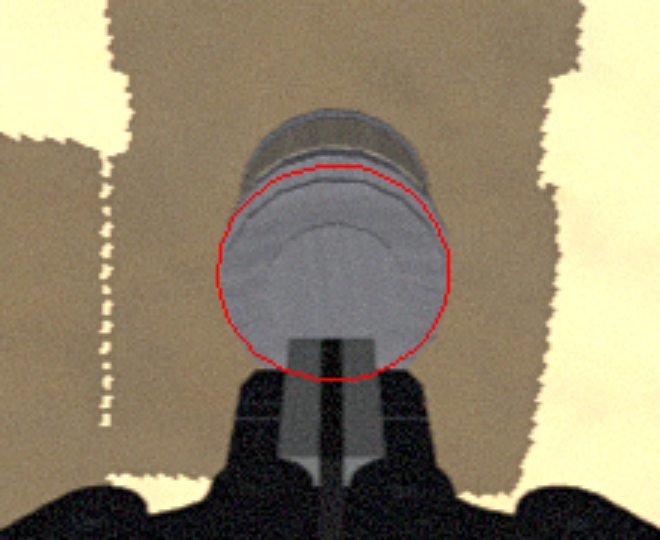

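Emit:
servo_tool --pt "-0.0075 0 0.05 0 0 0" --pt "-0.0075 0 0.1 0 0 0" --pt "-0.0075 0 0.11 0 0 0" --pt "-0.0075 0 0.11 0 0 0" --pt "-0.0075 0 0.11 0 0 0"

```text
time_s: 4.2
position: [0.4811, 0.2886, 0.0869]
ee_rot: [-0.0, 0.979, 0.203, 0.0]
force: [0.2, -0.4, 0.5]
grip_width: -0.0001
grasp_force: 0.0
```

Emit:
servo_tool --pt "0 0 0.005 0 0 0" --pt "0 0 0.01 0 0 0" --pt "0 0 0.015 0 0 0" --pt "0 0 0.02 0 0 0" --pt "0 0 0.02 0 0 0"

```text
time_s: 4.82
position: [0.4809, 0.2885, 0.0828]
ee_rot: [0.0, 0.979, 0.203, -0.0]
force: [0.9, 0.4, -0.1]
grip_width: -0.0001
grasp_force: 0.0
```

Emit:
servo_tool --pt "0 0 0.005 0 0 0" --pt "0 0 0.01 0 0 0" --pt "0 0 0.01 0 0 0"

```text
time_s: 5.2
position: [0.4809, 0.2885, 0.0808]
ee_rot: [0.0, 0.979, 0.203, -0.0]
force: [0.4, -0.1, -0.4]
grip_width: 0.0
grasp_force: 0.0
```

Emit:
servo_tool --pt "0 0 0.005 0 0 0" --pt "0 0 0.01 0 0 0" --pt "0 0 0.01 0 0 0"

```text
time_s: 5.58
position: [0.4809, 0.2885, 0.0788]
ee_rot: [0.0, 0.979, 0.203, -0.0]
force: [-0.4, -0.0, 0.2]
grip_width: -0.0001
grasp_force: 0.0
```

```bash
python3 look.py w3 0.0555 0.024
```

```text
[0.48092725 0.28847069 0.07884909] [257 230] (slice(np.int64(140), np.int64(320), None), slice(np.int64(147), np.int64(367), None)) px/m 1805.5056397409046 [0.29765328 0.90335082 0.72980513]
```

View pics/w3.png

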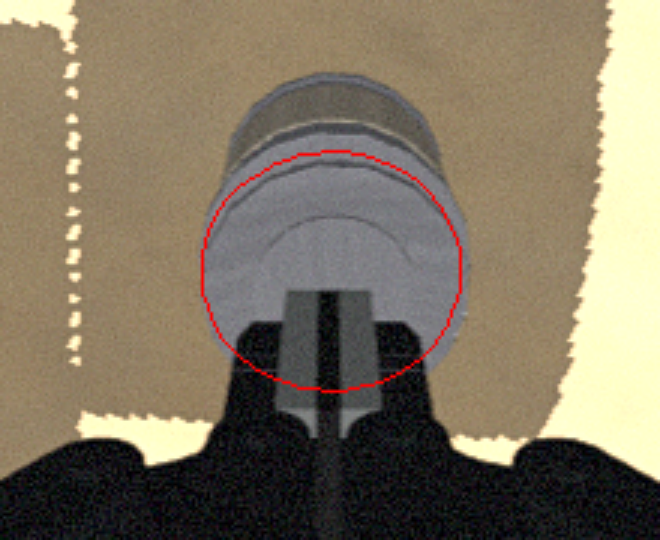

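Run:
```python
from h import *
p=optics.camera_params('wrist');P,Q=tool();T=p['world_from_camera'];K=p['camera_matrix']
def pix(q):
    u=K@(T[:3,:3].T@(np.array(q)-T[:3,3]));return (u[:2]/u[2]).round(1)
for L in(.012,.016,.019,.022): print(L,pix(P+Q.apply([.011,0,L])),pix(P+Q.apply([0,0,L])))
im=optics.camera('wrist'); print(im[60:320:1,256+0].sum(1)[80:230:2].tolist())
print(im[140:250,232].sum(1).tolist())
t=optics.camera('scene');ps=optics.camera_params('scene')
u=ps['camera_matrix']@(ps['world_from_camera'][:3,:3].T@(np.array([.481,.288,.06])-ps['world_from_camera'][:3,3]));u=(u[:2]/u[2]).astype(int);print(u)
cv2.imwrite('pics/s2.png',cv2.resize(cv2.convertScaleAbs(t[u[1]-45:u[1]+35,u[0]-50:u[0]+50],alpha=1.4),None,fx=6,fy=6))
```

```text
0.012 [257.  221.3] [257.  240.8]
0.016 [257.  218.3] [257.  237.4]
0.019 [257.  216.1] [257. 235.]
0.022 [257. 214.] [257.  232.6]
[239, 233, 237, 232, 246, 242, 241, 243, 243, 245, 234, 244, 158, 201, 158, 166, 187, 189, 178, 160, 260, 121, 164, 240, 244, 244, 252, 160, 257, 254, 250, 235, 245, 209, 215, 220, 178, 230, 236, 241, 244, 243, 254, 252, 233, 235, 252, 244, 195, 32, 33, 51, 50, 30, 12, 34, 20, 35, 5, 3, 57, 52, 21, 55, 4, 42, 38, 14, 50, 65, 48, 62, 59, 71, 66]
[243, 253, 249, 236, 241, 244, 242, 232, 252, 243, 235, 247, 227, 243, 247, 236, 257, 224, 241, 249, 254, 247, 249, 238, 251, 251, 248, 234, 238, 250, 251, 245, 250, 236, 180, 185, 199, 174, 155, 171, 172, 171, 172, 177, 179, 172, 174, 181, 262, 248, 147, 138, 196, 252, 256, 238, 251, 252, 260, 254, 260, 220, 187, 209, 239, 253, 241, 232, 221, 238, 224, 223, 217, 223, 218, 221, 232, 238, 250, 232, 230, 218, 231, 226, 222, 236, 242, 233, 250, 248, 238, 239, 247, 249, 250, 255, 270, 257, 247, 237, 248, 246, 260, 235, 234, 247, 250, 91, 19, 38]
[197 238]
```

View pics/s2.png

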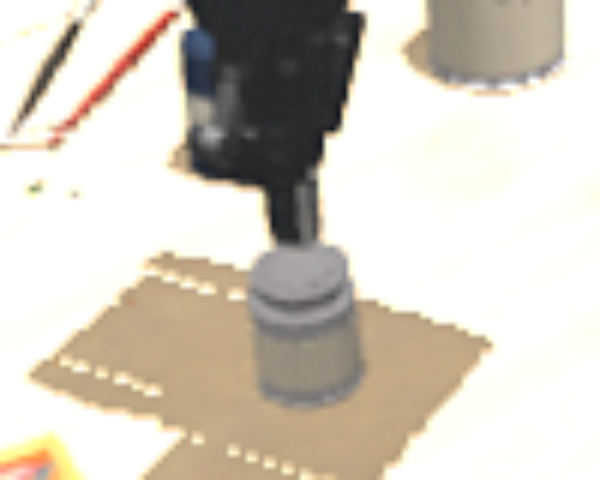

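The scene view (lid centre at crop (300,268), fingertip bottom at (292,243)) shows the fingertips still above the lid, consistent with zero force. I'll shift 2.5 mm along -x and keep descending on force.

Emit:
servo_tool --pt "-0.0125 0 0.0 0 0 0" --pt "-0.0125 0 0.005 0 0 0" --pt "-0.0125 0 0.01 0 0 0" --pt "-0.0125 0 0.01 0 0 0"

```text
time_s: 6.22
position: [0.4786, 0.2875, 0.0768]
ee_rot: [0.0, 0.979, 0.203, -0.0]
force: [0.0, 0.5, -0.2]
grip_width: 0.0
grasp_force: 0.0
```

Emit:
servo_tool --pt "0 0 0.005 0 0 0" --pt "0 0 0.01 0 0 0" --pt "0 0 0.01 0 0 0"

```text
time_s: 6.6
position: [0.4786, 0.2875, 0.0748]
ee_rot: [0.0, 0.979, 0.203, -0.0]
force: [0.6, -0.1, -0.7]
grip_width: -0.0001
grasp_force: 0.0
```

Emit:
servo_tool --pt "0 0 0.005 0 0 0" --pt "0 0 0.01 0 0 0" --pt "0 0 0.01 0 0 0"

```text
time_s: 6.98
position: [0.4786, 0.2874, 0.0728]
ee_rot: [0.0, 0.979, 0.203, -0.0]
force: [-0.1, 0.1, -0.0]
grip_width: -0.0001
grasp_force: 0.0
```

Emit:
servo_tool --pt "0 0 0.005 0 0 0" --pt "0 0 0.01 0 0 0" --pt "0 0 0.01 0 0 0"

```text
time_s: 7.35
position: [0.4786, 0.2875, 0.0708]
ee_rot: [0.0, 0.979, 0.203, -0.0]
force: [-0.2, -0.1, 0.2]
grip_width: -0.0002
grasp_force: 0.0
```

Emit:
servo_tool --pt "0 0 0.005 0 0 0" --pt "0 0 0.01 0 0 0" --pt "0 0 0.01 0 0 0"

```text
time_s: 7.72
position: [0.4786, 0.2875, 0.0688]
ee_rot: [0.0, 0.979, 0.203, -0.0]
force: [-0.6, 0.7, 0.5]
grip_width: -0.0001
grasp_force: 0.0
```

Run:
```python
from h import *
t=optics.camera('scene');w=optics.camera('wrist');cv2.imwrite('pics/s3full.png',t);cv2.imwrite('pics/w4full.png',w)
a=cv2.resize(cv2.convertScaleAbs(t[193:273,147:247],alpha=1.4)[10:70,17:83],(396,360),interpolation=cv2.INTER_CUBIC)
b=cv2.resize(cv2.convertScaleAbs(w[140:320,158:356],alpha=1.6),(396,360))
o=np.hstack([cv2.convertScaleAbs(cv2.imread('pics/s2.png')[60:420,102:498]),a]);o=o
cv2.imwrite('pics/s3.png',o)
```

```text
(no output)
```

View pics/s3.png

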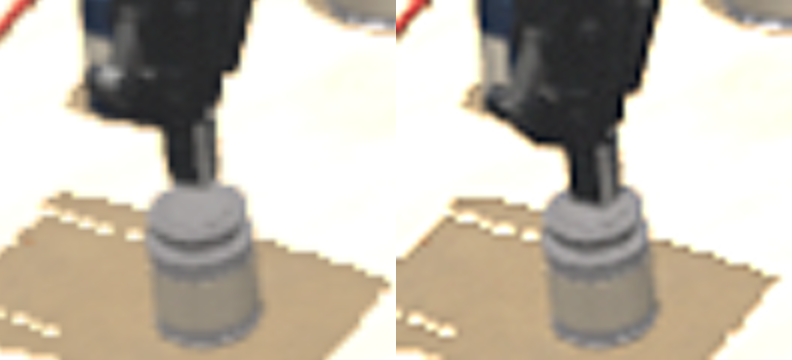

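The lid has not moved (the groove is unchanged) and the fingertips are still several mm above it, at right-hand crop row 200 against lid centre row 213. Continue on force.

Emit:
servo_tool --pt "0 0 0.005 0 0 0" --pt "0 0 0.01 0 0 0" --pt "0 0 0.01 0 0 0"

```text
time_s: 8.2
position: [0.4786, 0.2875, 0.0668]
ee_rot: [0.0, 0.979, 0.203, -0.0]
force: [0.2, -0.2, -0.5]
grip_width: -0.0001
grasp_force: 0.0
```

Emit:
servo_tool --pt "0 0 0.005 0 0 0" --pt "0 0 0.01 0 0 0" --pt "0 0 0.01 0 0 0"

```text
time_s: 8.57
position: [0.4786, 0.2875, 0.0648]
ee_rot: [0.0, 0.979, 0.203, -0.0]
force: [0.4, 0.3, 0.4]
grip_width: -0.0003
grasp_force: 0.0
```

Emit:
servo_tool --pt "0 0 0.005 0 0 0" --pt "0 0 0.01 0 0 0" --pt "0 0 0.01 0 0 0"

```text
time_s: 8.95
position: [0.4787, 0.2875, 0.0629]
ee_rot: [-0.0, 0.979, 0.203, -0.0]
force: [-0.7, 0.8, 0.7]
grip_width: -0.0002
grasp_force: 0.0
```

Emit:
servo_tool --pt "0 0 0.005 0 0 0" --pt "0 0 0.01 0 0 0" --pt "0 0 0.01 0 0 0"

```text
time_s: 9.32
position: [0.4787, 0.2875, 0.0611]
ee_rot: [-0.0, 0.979, 0.203, 0.0]
force: [-0.9, 0.2, 3.5]
grip_width: -0.0001
grasp_force: 1.9
```

Emit:
servo_tool --pt "0 0 0.005 0 0 0" --pt "0 0 0.01 0 0 0" --pt "0 0 0.01 0 0 0"

```text
time_s: 9.7
position: [0.4787, 0.2875, 0.0588]
ee_rot: [-0.0, 0.979, 0.203, 0.0]
force: [-0.1, -0.5, 2.9]
grip_width: -0.0004
grasp_force: 1.5
```

Contact at about 3.5 N with TCP z ≈ 0.062. Pressing on.

Emit:
servo_tool --pt "0 0 0.005 0 0 0" --pt "0 0 0.01 0 0 0" --pt "0 0 0.01 0 0 0"

```text
time_s: 10.07
position: [0.4787, 0.2875, 0.0568]
ee_rot: [-0.0, 0.979, 0.203, -0.0]
force: [-0.5, 0.2, 2.6]
grip_width: 0.0001
grasp_force: 1.3
```

Emit:
servo_tool --pt "0 0 0.005 0 0 0" --pt "0 0 0.01 0 0 0" --pt "0 0 0.01 0 0 0"

```text
time_s: 10.45
position: [0.4787, 0.2875, 0.0551]
ee_rot: [-0.0, 0.979, 0.203, 0.0]
force: [-1.1, -0.8, 5.3]
grip_width: 0.0003
grasp_force: 2.9
```

Emit:
servo_tool --pt "0 0 0.005 0 0 0" --pt "0 0 0.005 0 0 0" --pt "0 0 0.005 0 0 0"

```text
time_s: 10.82
position: [0.4787, 0.2875, 0.0545]
ee_rot: [-0.0, 0.979, 0.203, 0.0]
force: [-2.5, -0.2, 7.3]
grip_width: -0.0
grasp_force: 4.0
```

Emit:
servo_tool --pt "0 0 0.005 0 0 0" --pt "0 0 0.005 0 0 0" --pt "0 0 0.005 0 0 0"

```text
time_s: 11.2
position: [0.4787, 0.2875, 0.0539]
ee_rot: [-0.0, 0.979, 0.203, 0.0]
force: [-1.6, -1.1, 10.6]
grip_width: 0.0003
grasp_force: 5.3
```

Emit:
servo_tool --pt "0 0 0.003 0 0 0" --pt "0 0 0.003 0 0 0" --pt "0 0 0.003 0 0 0"

```text
time_s: 11.58
position: [0.4788, 0.2875, 0.0535]
ee_rot: [-0.0, 0.979, 0.203, 0.0]
force: [-1.8, -1.2, 12.3]
grip_width: 0.0003
grasp_force: 6.0
```

Force rising to 12 N at about 0.5 mm per step means the lid is home and the seal is squeezed. Lift and travel to the medium tin.

Emit:
servo_tool --pt "0 0 -0.02 0 0 0" --pt "0 0 -0.3 0 0 0" --pt "0 0 -0.6 0 0 0" --pt "0 0 -0.7 0 0 0" --pt "0 0 -0.7 0 0 0"

```text
time_s: 12.2
position: [0.4797, 0.2879, 0.1937]
ee_rot: [-0.0, 0.979, 0.203, 0.002]
force: [-0.8, -0.5, 0.5]
grip_width: 0.0
grasp_force: 0.0
```

Emit:
servo_tool --pt "-0.4 0.79 0 0 0 0" --pt "-0.4 0.79 0 0 0 0" --pt "-0.4 0.79 0 0 0 0" --pt "-0.4 0.79 0 0 0 0"

```text
time_s: 12.7
position: [0.4667, 0.1078, 0.1904]
ee_rot: [-0.0, 0.98, 0.2, -0.002]
force: [-0.1, 0.5, 0.5]
grip_width: -0.0002
grasp_force: 0.0
```

Emit:
servo_tool --pt "-0.4 0.79 0 0 0 0" --pt "-0.4 0.79 0 0 0 0" --pt "-0.4 0.79 0 0 0 0" --pt "-0.4 0.79 0 0 0 0"

```text
time_s: 13.2
position: [0.4578, -0.0683, 0.1911]
ee_rot: [-0.0, 0.98, 0.201, -0.0]
force: [-0.6, -0.1, -0.1]
grip_width: -0.0001
grasp_force: 0.0
```

Emit:
servo_tool --pt "-0.4 0.79 0 0 0 0" --pt "-0.4 0.79 0 0 0 0" --pt "-0.4 0.79 0 0 0 0" --pt "-0.4 0.79 0 0 0 0" --pt "-0.4 0.79 0 0 0 0" --pt "-0.4 0.79 0 0 0 0"

```text
time_s: 13.95
position: [0.4468, -0.2403, 0.1918]
ee_rot: [-0.001, 0.979, 0.204, -0.001]
force: [-0.6, 0.3, 0.4]
grip_width: -0.0002
grasp_force: 0.0
```

```bash
cat > find.py <<'E'
import sys
from h import *
z,r=float(sys.argv[1]),float(sys.argv[2])
p=optics.camera_params('wrist');im=optics.camera('wrist');P,Q=tool();T=p['world_from_camera'];K=p['camera_matrix']
cv2.imwrite(f'pics/{sys.argv[3]}.png',im)
u=K@(T[:3,:3].T@(np.array([P[0],P[1],z])-T[:3,3]));u=u[:2]/u[2]
f=cv2.GaussianBlur(im,(3,3),0).astype(int);m=((f[...,0]-f[...,2]>-8)&(f.sum(2)>130)).astype('uint8')*255
m=cv2.morphologyEx(m,cv2.MORPH_OPEN,np.ones((3,3)))
n,l,st,ce=cv2.connectedComponentsWithStats(m)
for i in range(1,n):
    if st[i,4]>700: print(st[i].tolist(),ce[i].round(1))
print('axis px',u.round(1),P.round(4),'px/m',328/abs((T[:3,:3].T@(np.array([P[0],P[1],z])-T[:3,3]))[2]))
g=cv2.medianBlur(cv2.cvtColor(im,6),3);R0=r*328/abs((T[:3,:3].T@(np.array([P[0],P[1],z])-T[:3,3]))[2])
# lid disc: lower edge / widest rows of the component under the axis
i=l[int(u[1])-4,int(u[0])];Y,X=np.where(l==i)
for y in range(Y.min(),Y.max()+1,4):
    s=X[Y==y]
    if len(s): print(y,s.min(),s.max(),end=' | ')
E
python3 find.py 0.076 0.032 w5
```

```text
[213, 144, 76, 80, 4874] [250.5 183.1]
[440, 174, 72, 124, 1870] [476.6 235.1]
[438, 239, 74, 102, 738] [475.4 290.7]
[0, 308, 87, 60, 2820] [ 32.1 337.2]
axis px [257.4 184. ] [ 0.4469 -0.2406  0.192 ] px/m 1217.0905316251108
144 246 255 | 148 232 277 | 152 224 277 | 156 222 280 | 160 221 282 | 164 218 283 | 168 215 285 | 172 214 287 | 176 213 287 | 180 213 288 | 184 213 288 | 188 213 288 | 192 213 287 | 196 214 286 | 200 216 285 | 204 218 283 | 208 220 281 | 212 224 277 | 216 228 273 | 220 236 265 |
```

Medium lid is centred at about (250.5,185), with the tool axis at (257,184): correct −5.7 mm in y and −2.5 mm in x (matching the bias seen on the first tin), then descend.

Emit:
servo_tool --pt "-0.0125 -0.0285 0.2 0 0 0" --pt "-0.0125 -0.0285 0.4 0 0 0" --pt "-0.0125 -0.0285 0.52 0 0 0" --pt "-0.0125 -0.0285 0.535 0 0 0" --pt "-0.0125 -0.0285 0.535 0 0 0" --pt "-0.0125 -0.0285 0.535 0 0 0"

```text
time_s: 14.75
position: [0.4431, -0.2389, 0.0865]
ee_rot: [0.001, 0.979, 0.203, 0.001]
force: [0.1, -0.1, -0.1]
grip_width: -0.0
grasp_force: 0.0
```

```bash
python3 find.py 0.076 0.032 w6
```

```text
[192, 171, 120, 113, 8747] [250.4 221.1]
axis px [257.1 242.3] [ 0.4431 -0.239   0.0865] px/m 1938.5016518958523
0 0 511 | 4 0 511 | 8 0 511 | 12 0 511 | 16 0 511 | 20 0 511 | 24 0 511 | 28 0 511 | 32 0 511 | 36 0 511 | 40 0 511 | 44 0 511 | 48 0 511 | 52 0 511 | 56 0 511 | 60 0 511 | 64 0 511 | 68 0 511 | 72 0 511 | 76 0 511 | 80 0 511 | 84 0 511 | 88 0 511 | 92 0 511 | 96 0 511 | 100 0 511 | 104 0 511 | 108 0 511 | 112 0 511 | 116 0 511 | 120 0 511 | 124 0 511 | 128 0 511 | 132 0 511 | 136 4 511 | 140 7 511 | 144 8 511 | 148 5 511 | 152 9 511 | 156 15 511 | 160 7 511 | 164 12 511 | 168 7 511 | 172 12 511 | 176 7 511 | 180 0 511 | 184 0 511 | 188 0 511 | 192 0 511 | 196 0 511 | 200 0 511 | 204 0 511 | 208 0 511 | 212 0 511 | 216 0 511 | 220 0 511 | 224 0 511 | 228 0 511 | 232 0 511 | 236 0 511 | 240 0 511 | 244 0 511 | 248 0 511 | 252 0 511 | 256 0 511 | 260 0 511 | 264 0 511 | 268 0 511 | 272 0 511 | 276 0 511 | 280 0 511 | 284 0 511 | 288 0 511 | 292 0 511 | 296 0 511 | 300 0 511 | 304 0 511 | 308 0 511 | 312 0 511 | 316 0 511 | 320 0 511 | 324 0 511 | 328 0 511 | 332 0 511 | 336 0 511 | 340 0 511 | 344 0 511 | 348 0 511 | 352 0 511 | 356 0 511 | 360 0 503 | 364 0 507 | 368 0 511 | 372 0 511 | 376 0 511 | 380 0 511 |
```

Run:
```python
from h import *
im=cv2.imread('pics/w6.png');f=cv2.GaussianBlur(im,(3,3),0).astype(int);m=((f[...,0]-f[...,2]>-8)&(f.sum(2)>130))
for y in range(172,310,5):
    s=np.where(m[y,180:330])[0]+180
    if len(s): print(y,s.min(),s.max(),len(s),end=' | ')
```

```text
172 215 290 35 | 177 213 292 58 | 182 211 295 75 | 187 212 295 82 | 192 207 297 91 | 197 204 300 97 | 202 201 303 103 | 207 197 305 109 | 212 196 308 113 | 217 195 309 115 | 222 193 310 118 | 227 193 311 119 | 232 192 311 120 | 237 192 311 111 | 242 192 311 96 | 247 192 311 74 | 252 193 310 63 | 257 195 309 62 | 262 196 306 49 | 267 199 304 49 | 272 203 301 36 | 277 207 296 39 | 282 213 262 11 |
```

Emit:
servo_tool --pt "0 -0.0145 0 0 0 0" --pt "0 -0.0145 0.015 0 0 0" --pt "0 -0.0145 0.03 0 0 0" --pt "0 -0.0145 0.03 0 0 0" --pt "0 -0.0145 0.03 0 0 0"

```text
time_s: 15.42
position: [0.4412, -0.236, 0.0792]
ee_rot: [-0.0, 0.979, 0.203, -0.0]
force: [-0.2, 1.3, 0.3]
grip_width: -0.0001
grasp_force: 0.0
```

Emit:
servo_tool --pt "0 0 0.005 0 0 0" --pt "0 0 0.01 0 0 0" --pt "0 0 0.015 0 0 0" --pt "0 0 0.02 0 0 0" --pt "0 0 0.02 0 0 0"

```text
time_s: 16.05
position: [0.4412, -0.236, 0.0753]
ee_rot: [0.0, 0.979, 0.203, 0.0]
force: [-0.3, 0.2, 1.6]
grip_width: -0.0003
grasp_force: 0.3
```

Emit:
servo_tool --pt "0 0 0.005 0 0 0" --pt "0 0 0.01 0 0 0" --pt "0 0 0.01 0 0 0"

```text
time_s: 16.42
position: [0.4412, -0.236, 0.0734]
ee_rot: [0.0, 0.979, 0.203, 0.0]
force: [-0.0, 0.7, 4.1]
grip_width: -0.0003
grasp_force: 1.7
```

Emit:
servo_tool --pt "0 0 0.005 0 0 0" --pt "0 0 0.01 0 0 0" --pt "0 0 0.01 0 0 0"

```text
time_s: 16.8
position: [0.4412, -0.236, 0.0712]
ee_rot: [0.0, 0.979, 0.203, 0.0]
force: [0.6, -0.6, 3.8]
grip_width: 0.0002
grasp_force: 1.3
```

Sliding at about 4 N from TCP z ≈ 0.075; home is expected near 0.067.

Emit:
servo_tool --pt "0 0 0.005 0 0 0" --pt "0 0 0.01 0 0 0" --pt "0 0 0.01 0 0 0"

```text
time_s: 17.18
position: [0.4412, -0.2359, 0.0692]
ee_rot: [-0.0, 0.979, 0.203, -0.0]
force: [-0.0, 0.1, 2.4]
grip_width: -0.0002
grasp_force: 1.2
```

Emit:
servo_tool --pt "0 0 0.005 0 0 0" --pt "0 0 0.01 0 0 0" --pt "0 0 0.01 0 0 0"

```text
time_s: 17.55
position: [0.4412, -0.2359, 0.0672]
ee_rot: [-0.0, 0.979, 0.203, 0.0]
force: [0.2, 0.7, 3.1]
grip_width: 0.0001
grasp_force: 1.3
```

Emit:
servo_tool --pt "0 0 0.005 0 0 0" --pt "0 0 0.005 0 0 0" --pt "0 0 0.005 0 0 0"

```text
time_s: 17.92
position: [0.4412, -0.2359, 0.0667]
ee_rot: [0.0, 0.979, 0.203, 0.0]
force: [-1.2, 0.5, 6.6]
grip_width: -0.0002
grasp_force: 3.6
```

Emit:
servo_tool --pt "0 0 0.005 0 0 0" --pt "0 0 0.005 0 0 0" --pt "0 0 0.005 0 0 0"

```text
time_s: 18.3
position: [0.4412, -0.236, 0.066]
ee_rot: [0.0, 0.979, 0.203, 0.0]
force: [-2.1, 1.2, 10.1]
grip_width: -0.0
grasp_force: 4.9
```

Emit:
servo_tool --pt "0 0 0.005 0 0 0" --pt "0 0 0.005 0 0 0" --pt "0 0 0.005 0 0 0"

```text
time_s: 18.68
position: [0.4412, -0.236, 0.0653]
ee_rot: [0.0, 0.979, 0.203, 0.0]
force: [-2.1, 0.6, 11.8]
grip_width: 0.0002
grasp_force: 6.3
```

Medium is home (11.8 N on the seal). On to the large tin.

Emit:
servo_tool --pt "0 0 -0.02 0 0 0" --pt "0 0 -0.3 0 0 0" --pt "0 0 -0.6 0 0 0" --pt "0 0 -0.65 0 0 0" --pt "0 0 -0.65 0 0 0"

```text
time_s: 19.3
position: [0.4412, -0.236, 0.1945]
ee_rot: [0.0, 0.979, 0.203, 0.0]
force: [-0.4, -0.2, 0.2]
grip_width: 0.0002
grasp_force: 0.0
```

Emit:
servo_tool --pt "0.7 -0.415 0 0 0 0" --pt "0.7 -0.415 0 0 0 0" --pt "0.7 -0.415 0 0 0 0" --pt "0.7 -0.415 0 0 0 0"

```text
time_s: 19.8
position: [0.5365, -0.1015, 0.1917]
ee_rot: [-0.001, 0.979, 0.205, -0.002]
force: [-0.6, -0.4, -0.3]
grip_width: -0.0
grasp_force: 0.0
```

Emit:
servo_tool --pt "0.7 -0.415 0 0 0 0" --pt "0.7 -0.415 0 0 0 0" --pt "0.7 -0.415 0 0 0 0" --pt "0.7 -0.415 0 0 0 0" --pt "0.7 -0.415 0 0 0 0" --pt "0.7 -0.415 0 0 0 0" --pt "0.7 -0.415 0 0 0 0"

```text
time_s: 20.68
position: [0.6315, 0.0264, 0.1942]
ee_rot: [-0.0, 0.979, 0.202, -0.0]
force: [-0.1, 0.4, -0.7]
grip_width: 0.0
grasp_force: 0.0
```

```bash
python3 find.py 0.083 0.04 w7
```

```text
[213, 123, 100, 103, 8081] [262.5 174. ]
axis px [256.6 185.3] [0.6317 0.0266 0.1944] px/m 1237.1342362015575
123 258 273 | 127 243 288 | 131 233 291 | 135 229 295 | 139 226 298 | 143 224 301 | 147 221 304 | 151 219 306 | 155 217 308 | 159 215 310 | 163 214 310 | 167 213 311 | 171 213 312 | 175 213 312 | 179 213 312 | 183 214 311 | 187 215 311 | 191 216 309 | 195 217 308 | 199 219 307 | 203 222 304 | 207 225 301 | 211 228 297 | 215 232 292 | 219 240 287 | 223 250 277 |
```

Emit:
servo_tool --pt "0.025 0.0225 0.2 0 0 0" --pt "0.025 0.0225 0.4 0 0 0" --pt "0.025 0.0225 0.49 0 0 0" --pt "0.025 0.0225 0.49 0 0 0" --pt "0.025 0.0225 0.49 0 0 0" --pt "0.025 0.0225 0.49 0 0 0"

```text
time_s: 21.48
position: [0.6397, 0.0254, 0.0981]
ee_rot: [0.001, 0.979, 0.203, 0.002]
force: [0.0, -0.0, -0.5]
grip_width: 0.0002
grasp_force: 0.0
```

```bash
python3 find.py 0.083 0.04 w8 | grep axis;  python3 - <<'E'
from h import *
im=cv2.imread('pics/w8.png');f=cv2.GaussianBlur(im,(3,3),0).astype(int);m=((f[...,0]-f[...,2]>-8)&(f.sum(2)>130))
for y in range(172,340,6):
    s=np.where(m[y,160:350])[0]+160
    if len(s): print(y,s.min(),s.max(),len(s),end=' | ')
E
```

```text
axis px [256.8 238.5] [0.6395 0.0255 0.0979] px/m 1889.1167818629945
172 212 304 93 | 178 205 311 107 | 184 200 315 116 | 190 196 320 125 | 196 192 323 132 | 202 189 326 138 | 208 187 329 143 | 214 186 330 145 | 220 184 331 148 | 226 184 332 149 | 232 182 333 152 | 238 183 334 143 | 244 183 333 142 | 250 184 332 112 | 256 185 331 107 | 262 187 329 101 | 268 190 326 93 | 274 195 323 83 | 280 198 318 59 | 286 204 313 30 | 292 302 305 4 |
```

Well centred (lid centre about (258,236), axis (257,238)). Descend and press.

Emit:
servo_tool --pt "0 0 0.01 0 0 0" --pt "0 0 0.03 0 0 0" --pt "0 0 0.03 0 0 0" --pt "0 0 0.03 0 0 0"

```text
time_s: 22.02
position: [0.6384, 0.0256, 0.0901]
ee_rot: [-0.0, 0.979, 0.203, -0.0]
force: [-0.5, -0.8, 0.2]
grip_width: 0.0001
grasp_force: 0.0
```

Emit:
servo_tool --pt "0 0 0.005 0 0 0" --pt "0 0 0.01 0 0 0" --pt "0 0 0.015 0 0 0" --pt "0 0 0.02 0 0 0" --pt "0 0 0.02 0 0 0"

```text
time_s: 22.65
position: [0.6385, 0.0255, 0.0866]
ee_rot: [0.0, 0.979, 0.203, 0.0]
force: [-1.1, 0.4, 3.3]
grip_width: -0.0001
grasp_force: 1.6
```

Emit:
servo_tool --pt "0 0 0.005 0 0 0" --pt "0 0 0.01 0 0 0" --pt "0 0 0.01 0 0 0"

```text
time_s: 23.02
position: [0.6385, 0.0255, 0.0843]
ee_rot: [0.0, 0.979, 0.203, 0.0]
force: [-1.0, 0.1, 2.6]
grip_width: 0.0001
grasp_force: 1.8
```

Emit:
servo_tool --pt "0 0 0.005 0 0 0" --pt "0 0 0.01 0 0 0" --pt "0 0 0.01 0 0 0"

```text
time_s: 23.4
position: [0.6385, 0.0255, 0.0821]
ee_rot: [-0.0, 0.979, 0.203, 0.0]
force: [0.2, 0.3, 3.7]
grip_width: 0.0
grasp_force: 1.4
```

Emit:
servo_tool --pt "0 0 0.005 0 0 0" --pt "0 0 0.01 0 0 0" --pt "0 0 0.01 0 0 0"

```text
time_s: 23.78
position: [0.6385, 0.0255, 0.0801]
ee_rot: [-0.0, 0.979, 0.203, -0.0]
force: [-1.4, -0.4, 2.5]
grip_width: -0.0001
grasp_force: 1.4
```

Emit:
servo_tool --pt "0 0 0.005 0 0 0" --pt "0 0 0.0075 0 0 0" --pt "0 0 0.0075 0 0 0"

```text
time_s: 24.15
position: [0.6385, 0.0255, 0.0792]
ee_rot: [0.0, 0.979, 0.203, 0.0]
force: [-0.6, 0.1, 6.1]
grip_width: -0.0001
grasp_force: 2.8
```

Emit:
servo_tool --pt "0 0 0.004 0 0 0" --pt "0 0 0.004 0 0 0" --pt "0 0 0.004 0 0 0"

```text
time_s: 24.52
position: [0.6385, 0.0255, 0.0788]
ee_rot: [0.0, 0.979, 0.203, 0.0]
force: [-1.5, 0.7, 7.3]
grip_width: 0.0001
grasp_force: 3.7
```

Emit:
servo_tool --pt "0 0 0.005 0 0 0" --pt "0 0 0.005 0 0 0" --pt "0 0 0.005 0 0 0"

```text
time_s: 24.9
position: [0.6386, 0.0255, 0.0782]
ee_rot: [0.0, 0.979, 0.203, 0.0]
force: [-1.9, -0.7, 9.4]
grip_width: -0.0002
grasp_force: 4.7
```

Emit:
servo_tool --pt "0 0 0.004 0 0 0" --pt "0 0 0.004 0 0 0" --pt "0 0 0.004 0 0 0"

```text
time_s: 25.28
position: [0.6386, 0.0255, 0.0777]
ee_rot: [0.0, 0.979, 0.203, 0.0]
force: [-3.0, 1.0, 11.6]
grip_width: 0.0
grasp_force: 5.6
```

Emit:
servo_tool --pt "0 0 -0.02 0 0 0" --pt "0 0 -0.3 0 0 0" --pt "0 0 -0.6 0 0 0" --pt "0 0 -0.7 0 0 0" --pt "0 0 -0.7 0 0 0" --pt "0 0 -0.7 0 0 0"

```text
time_s: 26.02
position: [0.6373, 0.0257, 0.2143]
ee_rot: [-0.001, 0.979, 0.203, -0.002]
force: [0.1, -0.5, 0.5]
grip_width: 0.0001
grasp_force: 0.0
```

Run:
```python
from h import *
print(env.observe()['force']);t=optics.camera('scene');a=cv2.imread('pics/scene1.png')
f=lambda i:np.hstack([cv2.resize(i[y:y+60,x:x+66],(264,240),interpolation=cv2.INTER_CUBIC) for x,y in((164,215),(196,160),(275,180))])
cv2.imwrite('pics/end.png',np.vstack([f(a),f(t)]))
```

```text
[ 0.14854611 -0.48435086  0.45074936]
```

View pics/end.png

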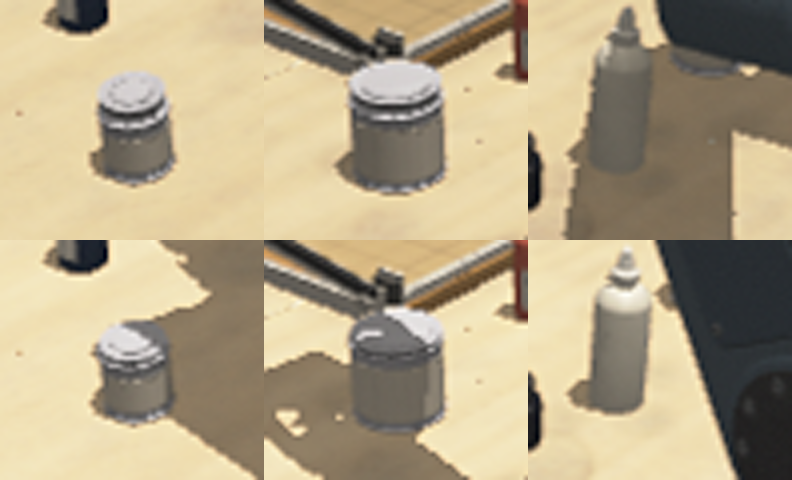

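The before/after crops show the small and large lids lowered onto their rims, with the tins and the bottle unmoved. The medium tin is hidden by the arm in this view, but its force profile matched the other two.

```bash
python3 -c "
from bench import order
print(order.finish_job())"
```

```text
the job is handed in; nothing more can be done
None
```

I pressed the three lids down in order (small, medium, large), each until its seal pushed back at about 12 N, and handed the job in at about 26 s; the last picture shows the small and large lids down and both tins in place, while the medium tin was behind the arm, so its lid is confirmed by force and height only.

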